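Count along the wheel rack and push the flap wheel into the third bay

TASK

Starting at the end of the divider rack marked by the ball-topped post, run a fingertip along the rail on the back of the rack, flicking the first three tongues over one after another, and stop there, in the third gap, without bending any further tongue. Then push the loose flap wheel along the bench, standing on its flat face and never lifted, into that third bay until it is fully home against the back of the rack. Leave everything else as it stands.

Things in the scene. Friction and masses are not known exactly. Their poses are not given: they have to be found in the camera images.
- rack: wooden divider rack fixed to the bench, open side to the robot. Origin: centre of the underside, bench level; x to its back (away from the robot), y along it to the robot's left. Seven dividers 6 mm thick, 34 mm high, at y = +156, +104, +52, 0, -52, -104, -156 mm, from x = -25 mm (rounded front ends) back to a rear wall with its front face at x = +25 mm (12 mm thick, 34 mm high)
- bays (a point): middle of the line of bay mouths (rack x = -25, y = 0 mm, bench level), axes as the rack's. Six bays between the dividers, 46 mm wide and 50 mm deep, centred at y = +130, +78, +26, -26, -78, -130 mm; no floor, parts slide in on the bench. A 38 mm wheel that touches the rear wall has its centre at rack x = +6 mm
- rail (a point): middle of the rail, which is the top of the rear wall (rack x = +31, y = 0 mm, 34 mm above the bench), axes as the rack's. On it one sprung upright tongue stands behind each divider, seven in all
- ball_post: steel post 14 mm thick with a 22 mm ball on top, 57 mm high, fixed to the bench against one end of the rack (rack x = -12 mm, y = +174 or -174 mm: which end varies). It marks the end from which the bays are counted. Origin at the centre of its foot
- square_post: square steel block 20 x 20 mm, 26 mm high, fixed at the other end of the rack. Origin at the centre of its underside
- wheel: the loose flap wheel to be stored: a solid cylinder 38 mm in diameter, 30 mm high, about 90 g, standing on its flat face on the open bench in front of the rack, slid easily by a finger. Origin at the centre of its underside, z along its axis
- felt_cone: cream felt cone, 34 mm across and 28 mm high, already stored in the bay centred at rack y = +78 mm; leave it. Origin under its centre
- collar: steel collar, 36 mm across and 18 mm high, already stored in the bay centred at rack y = -78 mm; leave it. Origin under its centre
- big_flap: larger flap wheel, 68 mm across and 45 mm high, on the bench to the left of the rack; leave it. Origin under its centre
- stone: grey honing stone 150 x 50 x 22 mm lying on the bench to the right of the rack; leave it. Origin under its centre, long side along its x
- wrench: wrench lying on the bench at the right; leave it. It lies along its x
- compound_jar: jar 60 mm across and 70 mm high at the left; leave it. Origin under its centre
- arbor: steel arbor adapter standing on the bench behind the rack, flange 36 mm across with a 16 mm stem, 38 mm high; leave it. Origin under its centre
- tongue1 (a joint): lean of the sprung steel tongue on the rail (rack x = +31 mm) at rack y = +156 mm: 14 mm wide along x, 2.5 mm thick, 6 mm bead on top; pivot 34 mm, top 62 mm above the bench. Rad, 0 = upright, positive = top leans to rack -y, up to 1.4 either way. 1 to 3 N sideways bends it, it springs back; a fingertip moving along 6 to 14 mm below its top bends it and slips over
- tongue2 (a joint): lean of the sprung steel tongue on the rail (rack x = +31 mm) at rack y = +104 mm: 14 mm wide along x, 2.5 mm thick, 6 mm bead on top; pivot 34 mm, top 62 mm above the bench. Rad, 0 = upright, positive = top leans to rack -y, up to 1.4 either way. 1 to 3 N sideways bends it, it springs back; a fingertip moving along 6 to 14 mm below its top bends it and slips over
- tongue3 (a joint): lean of the sprung steel tongue on the rail (rack x = +31 mm) at rack y = +52 mm: 14 mm wide along x, 2.5 mm thick, 6 mm bead on top; pivot 34 mm, top 62 mm above the bench. Rad, 0 = upright, positive = top leans to rack -y, up to 1.4 either way. 1 to 3 N sideways bends it, it springs back; a fingertip moving along 6 to 14 mm below its top bends it and slips over
- tongue4 (a joint): lean of the sprung steel tongue on the rail (rack x = +31 mm) at rack y = +0 mm: 14 mm wide along x, 2.5 mm thick, 6 mm bead on top; pivot 34 mm, top 62 mm above the bench. Rad, 0 = upright, positive = top leans to rack -y, up to 1.4 either way. 1 to 3 N sideways bends it, it springs back; a fingertip moving along 6 to 14 mm below its top bends it and slips over
- tongue5 (a joint): lean of the sprung steel tongue on the rail (rack x = +31 mm) at rack y = -52 mm: 14 mm wide along x, 2.5 mm thick, 6 mm bead on top; pivot 34 mm, top 62 mm above the bench. Rad, 0 = upright, positive = top leans to rack -y, up to 1.4 either way. 1 to 3 N sideways bends it, it springs back; a fingertip moving along 6 to 14 mm below its top bends it and slips over
- tongue6 (a joint): lean of the sprung steel tongue on the rail (rack x = +31 mm) at rack y = -104 mm: 14 mm wide along x, 2.5 mm thick, 6 mm bead on top; pivot 34 mm, top 62 mm above the bench. Rad, 0 = upright, positive = top leans to rack -y, up to 1.4 either way. 1 to 3 N sideways bends it, it springs back; a fingertip moving along 6 to 14 mm below its top bends it and slips over
- tongue7 (a joint): lean of the sprung steel tongue on the rail (rack x = +31 mm) at rack y = -156 mm: 14 mm wide along x, 2.5 mm thick, 6 mm bead on top; pivot 34 mm, top 62 mm above the bench. Rad, 0 = upright, positive = top leans to rack -y, up to 1.4 either way. 1 to 3 N sideways bends it, it springs back; a fingertip moving along 6 to 14 mm below its top bends it and slips over

How it is judged:
On the way, in this order (a step that is already met when the one before it is completed fails the run):
1. the first tongue from the ball-topped post is bent over, away from that post (((y of ball_post in the frame of rack above 0 m and value of joint tongue1 above 0.25 rad) or (y of ball_post in the frame of rack below 0 m and value of joint tongue7 below -0.25 rad))).
2. the second tongue from the ball-topped post is bent over, away from that post (((y of ball_post in the frame of rack above 0 m and value of joint tongue2 above 0.25 rad) or (y of ball_post in the frame of rack below 0 m and value of joint tongue6 below -0.25 rad))).
3. the third tongue from the ball-topped post is bent over, away from that post (((y of ball_post in the frame of rack above 0 m and value of joint tongue3 above 0.25 rad) or (y of ball_post in the frame of rack below 0 m and value of joint tongue5 below -0.25 rad))).
4. the loose wheel stands home in the third bay from the ball-topped post (((y of ball_post in the frame of rack above 0 m and y of wheel in the frame of rack between 0.017 and 0.035 m and x of wheel in the frame of rack above -0.001 m) or (y of ball_post in the frame of rack below 0 m and y of wheel in the frame of rack between -0.035 and -0.017 m and x of wheel in the frame of rack above -0.001 m)) and height (world z) of wheel below 0.004 m and angle between wheel's own z axis and vertical below 0.1 rad), for 0.2 s.
At the end, for the whole second after the job is handed in: The wheel stands flat on the bench and at rest in the third bay counted from the ball-topped post: its centre within 9 mm of the bay's middle line and no more than 7 mm short of touching the rear wall (all of step 4 and linear speed of wheel below 0.01 m/s).
It fails at once if the wheel is lifted off the bench (more than 10 mm) (height (world z) of wheel above 0.01 m).
It fails at once if the wheel is tipped over (angle between wheel's own z axis and vertical above 0.5 rad).
It fails at once if a tongue beyond the third is bent ((y of ball_post in the frame of rack above 0 m and (value of joint any of tongue4, tongue5, tongue6, tongue7 above 0.2 rad or value of joint any of tongue4, tongue5, tongue6, tongue7 below -0.2 rad)) or (y of ball_post in the frame of rack below 0 m and (value of joint any of tongue1, tongue2, tongue3, tongue4 above 0.2 rad or value of joint any of tongue1, tongue2, tongue3, tongue4 below -0.2 rad))).
It fails at once if another thing on the bench or in the rack is moved (more than 15 mm) (distance of any of felt_cone, collar, big_flap, stone, wrench, compound_jar, arbor from where it was at the start of the episode above 0.015 m).
It also fails if it takes over 64 s, if anything falls off the work surface, if the arm or the gripper's body presses on something with over 40 N, if the wrist force passes 120 N, or if a joint passes its speed limit or range.

ROBOT

A 7-joint arm with a two-finger parallel gripper is mounted at the origin on the work surface. World frame = base frame: x ahead of the robot, y to its left, z up, the work surface at z = 0. Lengths are in m, angles in rad, forces in N, time in s.
With the tool pointing down it reaches from about 0.425 to 0.925 m from the base axis. Payload 6.8 kg.
Tool frame: the origin (TCP) lies on the centre line of the jaws, within the pads' length; the fingertips stand 11 mm ahead of it and the grasp point (between the pads) lies 8 mm behind it; z points along the fingers, y is the direction in which the jaws open and shut (so a half turn about z gives the same grasp; the last joint's range is limited). The gripper opens to 85 mm and grips with 20 to 120 N. Pads are 22 mm wide; open, the fingers measure 114 mm over their backs; the gripper's body (76 mm by 85 mm) begins 54 mm behind the grasp point. The pads swing forward as they close: fully open they stand 13 mm farther back than shut.
Start: joints at [-1.271, 0.477, 0.022, 1.555, -0.011, 1.109, -0.083], TCP at [0.268, 0.62, 0.242] pointing down, gripper open.
Joint ranges: [-2.96, 2.96], [-0.34, 2.1], [-1.41, 1.46], [0.24, 2.44], [-1.37, 4.51], [0.17, 1.92], [-2.96, 2.96]. Speed limits (rad/s): [2.39, 2.39, 3.14, 3.14, 3.14, 3.14, 3.14].

INTERFACE

Orientations are given as a rotation vector (axis times angle).
In Python, from bench import r gives the robot as it stands.
- The arm moves only by the tool send_rows, never from a script. Its argument "deltas" is a list of rows, each a list of 7 numbers: the opening, from 0 (shut) to 1 (fully open), then the shift along the tool's x, y, z as a fraction of full scale, then the turn, a rotation vector about the tool's x, y, z as a fraction of full scale. In form: [[hand, x, y, z, ax, ay, az], ...]. A call has 1 to 20 rows; each row is the pose to reach, as a shift and turn from the pose commanded when the call began, along the tool's axes at that moment, turning the shorter way round; what a row does not reach only later rows make up. Full scale, the value 1, is 150 mm for a shift and 180 degrees for a turn. A row lasts 1/12 s, in which the tool goes at most 41.7 mm and 7.16 degrees, less where a joint would pass 70% of its speed; a pose out of reach is approached as far as the arm can. A call with a number of a shift or a turn outside -1 to 1 is refused whole. A call with a gripper value outside its range is refused whole. The fingers move at their own pace and stop on an object; "squeeze" is the grip in N (left out, the last holds). Time passes only in rows, so rows that repeat a pose let the fingers close. It gives the time, the measured TCP pose, the force and the opening at its end, in the units of the state.
- r.get_obs(): the state, without advancing time (a new reading comes with each control period).
- r.grab_frame(name): name is "scene" or "side" or "wrist"; returns a dict with "pixels" (384x512x3 uint8, red, green, blue), "camera_matrix" (3x3 intrinsics, pixels), "rvec" (rotation vector, rad) and "tvec" (3), from world to camera coordinates, as OpenCV has them. Camera axes: x right, y down, z forward; pixel columns grow to the right and rows downward; lengths in m; the calibration is good to about 2 mm. A picture is of the moment at which its call begins. There is no depth.
- r.hand_in(): hands the job in, once; it reports no verdict.
The state is a dict: "clock": time; "joints": joint angles; "qvel": joint speeds; "tau": joint torques, N m; "tcp_pos": TCP position; "orientation": TCP orientation; "contact_force": force on the tool from outside, world axes, zero at the start; "moment": the same for the moment, N m; "grip_width": finger opening in m.
Only numpy, scipy, OpenCV 4.12 (cv2) and the standard library are available. Lean on these libraries where they do the work, as an engineer would, in place of code of your own. Each camera call takes 0.05 s, during which the arm holds its last target. There are 200 camera calls.

## Working session

There is one attempt and no reset: what is moved stays moved. The work goes in short steps, Python scripts to look and compute and a tool call to move; the robot and the scene stay as the last step left them, time stands still between calls to the robot, and variables do not carry over. Pictures are saved under pics/ and viewed, about 8 in all and at most 12, crops included, and the job is handed in when it is done.

Besides the shell and the picture viewer there is one more tool, called after "Request:" as name([rows], argument=value, ...), one row to a line, values as JSON. send_rows: Moves the arm, as the interface text tells. Shift numbers are shares of 150 mm and turn numbers shares of 180 degrees, none past 1 either way. Its arguments: {"type":"object","properties":{"deltas":{"type":"array","items":{"type":"array","items":{"type":"number"}}},"squeeze":{"type":"number"}},"required":["deltas"]}

```bash
mkdir -p pics; cat > h.py <<'E'
import numpy as np, cv2
from bench import r
from scipy.spatial.transform import Rotation as R
def snap(n,f):
    d=r.grab_frame(n); cv2.imwrite(f,d["pixels"][:,:,::-1]); 
    np.savez(f[:-4]+'.npz',**{k:np.array(v) for k,v in d.items()}); return d
def load(f): return np.load(f[:-4]+'.npz')
def ray(d,uv,z):
    K=np.array(d["camera_matrix"]);M=R.from_rotvec(np.array(d["rvec"]).ravel()).as_matrix();t=np.array(d["tvec"]).ravel()
    c=-M.T@t; v=M.T@np.linalg.solve(K,[uv[0],uv[1],1.]); return c+v*(z-c[2])/v[2]
def proj(d,p): return cv2.projectPoints(np.array(p,float).reshape(-1,1,3),np.array(d["rvec"]),np.array(d["tvec"]),np.array(d["camera_matrix"]),None)[0].reshape(-1,2)
E
python3 - <<'E'
from h import *
a=snap("scene","pics/a.png");b=snap("side","pics/b.png")
o=r.get_obs();print(o["clock"],o["tcp_pos"],R.from_rotvec(o["orientation"]).as_matrix().round(3),o["grip_width"],o["contact_force"])
for d in(a,b):
  M=R.from_rotvec(np.array(d["rvec"]).ravel()).as_matrix();print(-M.T@np.array(d["tvec"]).ravel(),M[2])
cv2.imwrite("pics/a2.png",cv2.resize(cv2.imread("pics/a.png"),(800,600),interpolation=2))
cv2.imwrite("pics/b2.png",cv2.resize(cv2.imread("pics/b.png"),(800,600),interpolation=2))
E
```

```text
0.1 [0.26747695 0.61918874 0.24141418] [[-0.918  0.397 -0.001]
 [ 0.397  0.918 -0.002]
 [-0.    -0.002 -1.   ]] 0.08546986392287549 [0.42832714 0.21242305 0.35548621]
[ 0.96200039 -0.37830062  0.71199531] [-0.48754678  0.44036165 -0.75390965]
[0.08957049 0.48667309 0.64192583] [ 0.51581247 -0.55817333 -0.64990771]
```

View pics/a2.png

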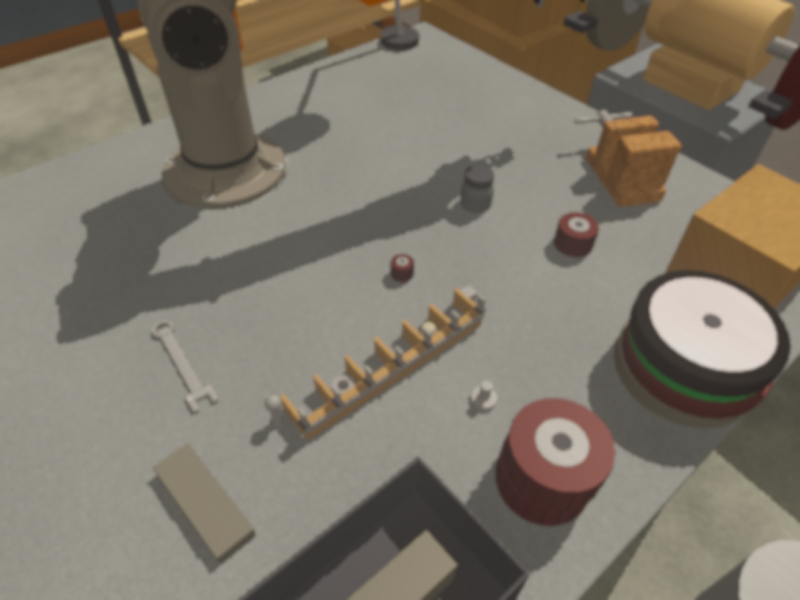

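View pics/b2.png

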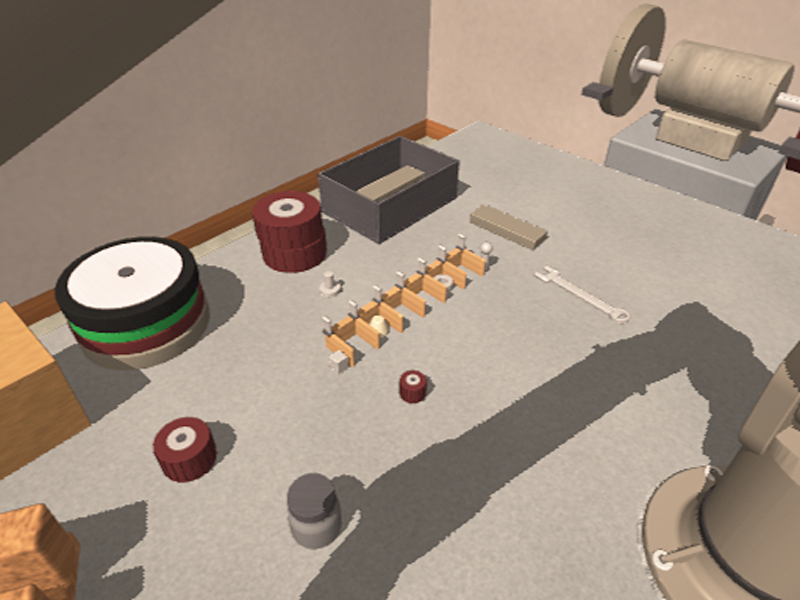

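The ball post is at the rack's -y (right) end: scene (273,402), side (487,248). The square post is at scene (470,297). So the tongues to flick are 7, 6, 5, and the target bay is y=-26. The wheel is at scene (402,267), side (412,386). Next I'll zoom in for precise positions.

```bash
python3 - <<'E'
from h import *
i=cv2.imread("pics/b.png")[142:260,198:330];cv2.imwrite("pics/b3.png",cv2.resize(i,(792,708)[:2],interpolation=2)[:600])
i=cv2.imread("pics/a.png")[160:290,160:320];cv2.imwrite("pics/a3.png",cv2.resize(i,None,fx=4.6,fy=4.6,interpolation=2))
E
```

```text
(no output)
```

View pics/b3.png

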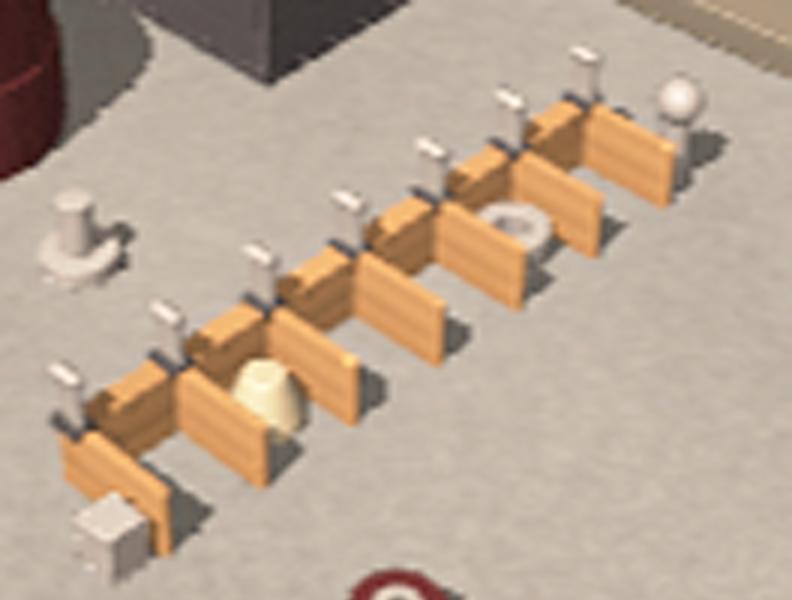

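View pics/a3.png

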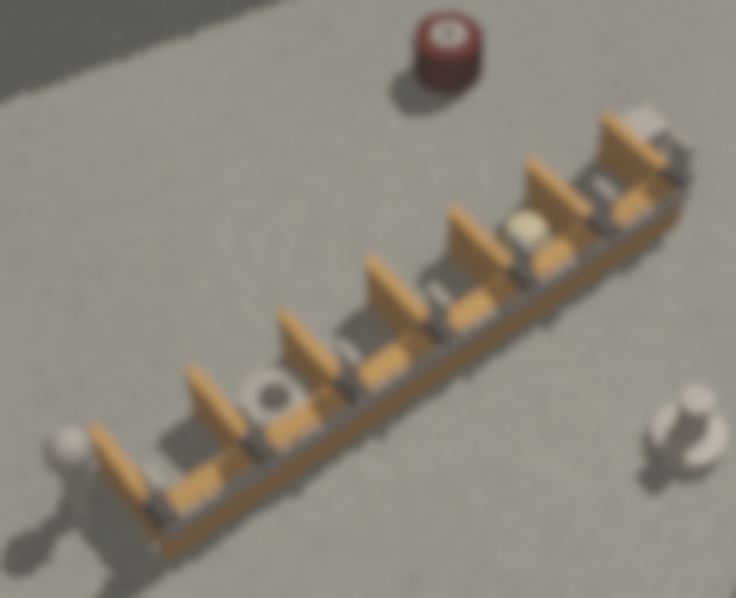

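Both crops are clear. In the side crop the tongue beads run from (586,55) for t7 to (67,376) for t1, with the ball at (681,99). Both views show the divider front ends, so I'll fit the rack pose from these.

```bash
python3 - <<'E'
from h import *
from scipy.optimize import least_squares
b=load("pics/b.png");a=load("pics/a.png")
ub=lambda l:[(198+(x+.5)/6-.5,142+(y+.5)/6-.5) for x,y in l]
ua=lambda l:[(160+(x+.5)/4.6-.5,160+(y+.5)/4.6-.5) for x,y in l]
ys=[-.156+.052*i for i in range(7)]
obs=[]
for d,l,x,z in((b,ub([(586,55),(510,99),(432,150),(350,203),(262,256),(168,315),(67,376)]),.031,.061),
 (b,ub([(672,150),(602,200),(524,255),(443,305),(357,362),(268,430),(168,490)]),-.024,.034),
 (a,ua([(95,430),(190,368),(282,314),(370,260),(452,209),(532,163),(605,117)]),-.024,.034)):
  obs.append([(ray(d,p,z)[:2],(x,y)) for p,y in zip(l,ys)])
def T(v,q): c,s=np.cos(v[2]),np.sin(v[2]); return np.array([v[0]+c*q[0]-s*q[1],v[1]+s*q[0]+c*q[1]])
def fit(o): return least_squares(lambda v:np.ravel([T(v,q)-p for p,q in o]),[.6,.1,0])
for o in obs+[sum(obs,[])]:
  f=fit(o);print(f.x,abs(f.fun).max())
v=f.x;np.save("rack.npy",v)
for g in obs: print([tuple((1000*(p-T(v,q))).round(1)) for p,q in g])
print("ball",ray(b,ub([(681,99)])[0],.046),T(v,(-.012,-.174)))
print("arbor",ray(b,ub([(73,203)])[0],.038),ray(a,ua([(698,398)])[0],.038))
# wheel: red blobs, top cap & mask
for n,d,f in(("b",b,"pics/b.png"),("a",a,"pics/a.png")):
  h=cv2.cvtColor(cv2.imread(f),cv2.COLOR_BGR2HSV)
  w=cv2.inRange(h,(0,0,150 if n=="b" else 110),(179,70,255))
  m=cv2.inRange(h,(0,90,30),(8,255,255))|cv2.inRange(h,(170,90,30),(179,255,255))
  k,_,s,c=cv2.connectedComponentsWithStats(m)
  for i in range(1,k):
    if s[i,4]>80:print(n,s[i],c[i],ray(d,c[i],.015))
for n,d,f,x in(("b",b,"pics/b.png",(264,243)),("a",a,"pics/a.png",(257,167))): print(n,ray(d,x,.03))
E
```

```text
[ 0.55907367 -0.05286845 -0.0263263 ] 0.0012210525522320381
[ 0.55973225 -0.05462154 -0.03055335] 0.002365421032144377
[ 0.56458914 -0.05682771 -0.03342745] 0.0014043455032876628
[ 0.56113424 -0.05468611 -0.02705575] 0.004882212203336511
[(np.float64(-2.4), np.float64(1.8)), (np.float64(-0.8), np.float64(1.2)), (np.float64(-2.0), np.float64(2.3)), (np.float64(-3.0), np.float64(2.6)), (np.float64(-2.2), np.float64(1.6)), (np.float64(-2.4), np.float64(1.8)), (np.float64(-1.6), np.float64(1.5))]
[(np.float64(-1.1), np.float64(1.0)), (np.float64(-2.2), np.float64(0.7)), (np.float64(-2.9), np.float64(2.5)), (np.float64(-0.7), np.float64(-0.3)), (np.float64(-0.0), np.float64(-1.2)), (np.float64(-3.1), np.float64(0.2)), (np.float64(0.2), np.float64(-1.8))]
[(np.float64(3.4), np.float64(-1.3)), (np.float64(1.9), np.float64(-1.2)), (np.float64(3.2), np.float64(-2.0)), (np.float64(3.3), np.float64(-1.6)), (np.float64(3.1), np.float64(-1.9)), (np.float64(4.9), np.float64(-2.5)), (np.float64(4.4), np.float64(-3.4))]
ball [ 0.54383155 -0.2299512   0.046     ] [ 0.5444315 -0.2282978]
arbor [0.6976
[... 153 characters left out ...]
   ]
b [ 47 181  84  46 693] [ 94.98556999 213.68253968] [0.80992847 0.28454039 0.015     ]
b [256 237  17  21 249] [263.85542169 247.92369478] [0.43845419 0.0818145  0.015     ]
b [  98  267   40   42 1050] [118.54571429 288.58190476] [0.57844094 0.35934707 0.015     ]
a [491  31  21  51 503] [505.00795229  59.01789264] [0.58410386 1.13027332 0.015     ]
a [358 137  24  18 206] [369.88834951 146.13592233] [0.56839512 0.37919838 0.015     ]
a [403 222  91  46 743] [445.48048452 254.71197847] [0.8950005  0.22536593 0.015     ]
a [ 320  256   73   80 3310] [354.1918429  297.62084592] [ 0.83177435 -0.00258681  0.015     ]
b [0.43930102 0.08087455 0.03      ]
a [0.4430009  0.07811512 0.03      ]
```

Request:
send_rows([
  [0,0,0,0,0,0,0.379],
  [0,0,0,0,0,0,0.379],
  [0,0,0,0,0,0,0.379],
  [0,0,0,0,0,0,0.379],
  [0,0,0,0,0,0,0.379],
  [0,0,0,0,0,0,0.379],
  [0,0,0,0,0,0,0.379],
  [0,0,0,0,0,0,0.379],
  [0,0,0,0,0,0,0.379],
  [0,0,0,0,0,0,0.379],
  [0,0,0,0,0,0,0.379],
  [0,0,0,0,0,0,0.379],
])

```text
clock: 1.1
tcp_pos: [0.2674, 0.6195, 0.2418]
orientation: [2.249, 2.193, -0.001]
contact_force: [0.3, -0.3, 0.5]
grip_width: 0.0002
```

Request:
send_rows([
  [0,-1,0.4,0,0,0,0],
  [0,-1,0.4,0,0,0,0],
  [0,-1,0.4,0,0,0,0],
  [0,-1,0.4,0,0,0,0],
  [0,-1,0.4,0,0,0,0],
  [0,-1,0.4,0,0,0,0],
])

```text
clock: 1.6
tcp_pos: [0.325, 0.4658, 0.2428]
orientation: [-2.255, -2.188, -0.0]
contact_force: [-1.1, 2.0, 0.3]
grip_width: -0.0
```

Request:
send_rows([
  [0,-1,0.4,0,0,0,0],
  [0,-1,0.4,0,0,0,0],
  [0,-1,0.4,0,0,0,0],
  [0,-1,0.4,0,0,0,0],
  [0,-1,0.4,0,0,0,0],
  [0,-1,0.4,0,0,0,0],
])

```text
clock: 2.1
tcp_pos: [0.38, 0.3159, 0.2426]
orientation: [-2.253, -2.189, -0.001]
contact_force: [0.4, 0.9, 0.6]
grip_width: -0.0001
```

Request:
send_rows([
  [0,-1,0.4,0,0,0,0],
  [0,-1,0.4,0,0,0,0],
  [0,-1,0.4,0,0,0,0],
  [0,-1,0.4,0,0,0,0],
  [0,-1,0.4,0,0,0,0],
  [0,-1,0.4,0,0,0,0],
])

```text
clock: 2.6
tcp_pos: [0.4359, 0.1653, 0.2426]
orientation: [2.252, 2.19, 0.001]
contact_force: [0.6, 1.0, 0.7]
grip_width: 0.0
```

Request:
send_rows([
  [0,-0.9,0.36,0,0,0,0],
  [0,-0.9,0.36,0,0,0,0],
  [0,-0.9,0.36,0,0,0,0],
  [0,-0.9,0.36,0,0,0,0],
  [0,-0.9,0.36,0,0,0,0],
  [0,-0.9,0.36,0,0,0,0],
])

```text
clock: 3.1
tcp_pos: [0.4861, 0.0303, 0.2422]
orientation: [2.25, 2.193, 0.0]
contact_force: [-0.2, -0.2, 0.6]
grip_width: -0.0001
```

Request:
send_rows([
  [0,-0.9,0.36,0,0,0,0],
  [0,-0.9,0.36,0,0,0,0],
  [0,-0.9,0.36,0,0,0,0],
  [0,-0.9,0.36,0,0,0,0],
  [0,-0.9,0.36,0,0,0,0],
  [0,-0.9,0.36,0,0,0,0],
])

```text
clock: 3.6
tcp_pos: [0.5364, -0.1057, 0.2417]
orientation: [-2.249, -2.192, 0.0]
contact_force: [-0.5, 0.7, -0.1]
grip_width: -0.0005
```

Request:
send_rows([
  [0,-0.91,0.36,0,0,0,0],
  [0,-0.91,0.36,0,0,0,0],
  [0,-0.91,0.36,0,0,0,0],
  [0,-0.91,0.36,0,0,0,0],
  [0,-0.91,0.36,0.84,0,0,0],
  [0,-0.91,0.36,0.84,0,0,0],
  [0,-0.91,0.36,0.84,0,0,0],
  [0,-0.91,0.36,0.84,0,0,0],
  [0,-0.91,0.36,0.84,0,0,0],
])

```text
clock: 4.35
tcp_pos: [0.5854, -0.2417, 0.1144]
orientation: [-2.243, -2.191, 0.002]
contact_force: [0.1, 0.3, 0.7]
grip_width: -0.0
```

```bash
python3 - <<'E'
from h import *
snap("side","pics/c.png");o=r.get_obs();p=o["tcp_pos"];print(p,o["clock"],np.degrees(np.arctan2(*R.from_rotvec(o["orientation"]).as_matrix()[[1,0],1])))
i=cv2.imread("pics/c.png")[90:210,220:380];cv2.imwrite("pics/c3.png",cv2.resize(i,(800,600),interpolation=2))
E
```

```text
[ 0.58701595 -0.24348464  0.11698008] 4.4 -1.3985663381775304
```

View pics/c3.png

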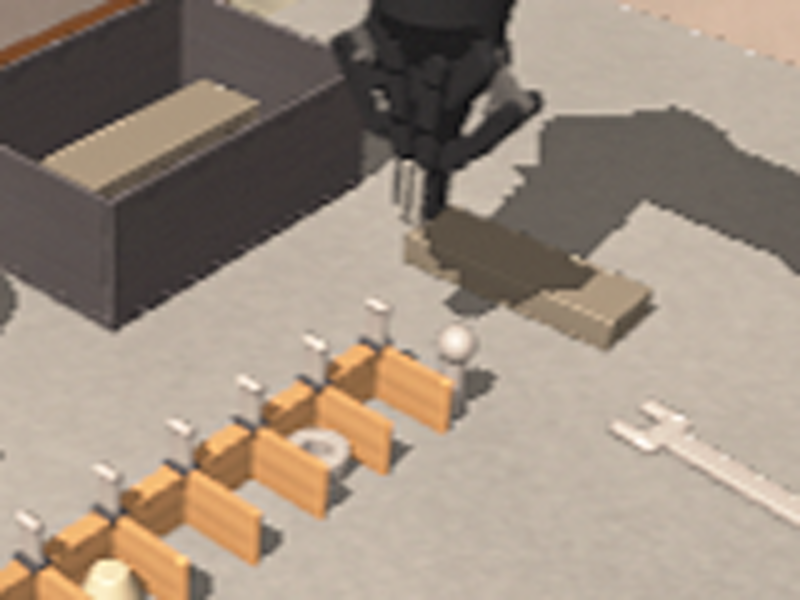

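The closed fingertip is beside tongue 7, at (410,220) in the crop, clear of the ball at (458,342). I'll lower it and sweep.

Request:
send_rows([
  [0,0,0,0.15,0,0,0],
  [0,0,0,0.3,0,0,0],
  [0,0,0,0.347,0,0,0],
  [0,0,0,0.347,0,0,0],
  [0,0,0,0.347,0,0,0],
])

```text
clock: 4.82
tcp_pos: [0.5873, -0.246, 0.0664]
orientation: [2.25, 2.19, 0.002]
contact_force: [0.2, -0.6, -0.3]
grip_width: -0.0002
```

Request:
send_rows([
  [0,0.05,0,0,0,0,0],
  [0,0.1,0,0,0,0,0],
  [0,0.15,0,0,0,0,0],
  [0,0.2,0,0,0,0,0],
  [0,0.25,0,0,0,0,0],
  [0,0.3,0,0,0,0,0],
  [0,0.35,0,0,0,0,0],
  [0,0.4,0,0,0,0,0],
  [0,0.45,0,0,0,0,0],
  [0,0.5,0,0,0,0,0],
  [0,0.55,0,0,0,0,0],
  [0,0.6,0,0,0,0,0],
  [0,0.65,0,0,0,0,0],
  [0,0.7,0,0,0,0,0],
  [0,0.7,0,0,0,0,0],
])

```text
clock: 6.07
tcp_pos: [0.589, -0.1385, 0.0641]
orientation: [-2.249, -2.192, -0.001]
contact_force: [0.3, 2.2, 3.1]
grip_width: 0.0003
```

Request:
send_rows([
  [0,0.05,0,0,0,0,0],
  [0,0.1,0,0,0,0,0],
  [0,0.15,0,0,0,0,0],
  [0,0.2,0,0,0,0,0],
  [0,0.25,0,0,0,0,0],
  [0,0.3,0,0,0,0,0],
  [0,0.35,0,0,0,0,0],
  [0,0.385,0,0,0,0,0],
  [0,0.385,0,0,0,0,0],
  [0,0.385,0,0,0,0,0],
])

```text
clock: 6.9
tcp_pos: [0.5907, -0.0816, 0.0645]
orientation: [-2.25, -2.191, -0.002]
contact_force: [-1.1, 4.3, 5.0]
grip_width: -0.0005
```

```bash
python3 - <<'E'
from h import *
snap("side","pics/d.png");o=r.get_obs();print(o["tcp_pos"],o["contact_force"],o["clock"])
i=cv2.imread("pics/d.png")[120:240,190:350];cv2.imwrite("pics/d3.png",cv2.resize(i,(800,600),interpolation=2))
E
```

```text
[ 0.59070132 -0.08177474  0.06460179] [-0.51620711  4.63494846  6.19424566] 6.95
```

View pics/d3.png

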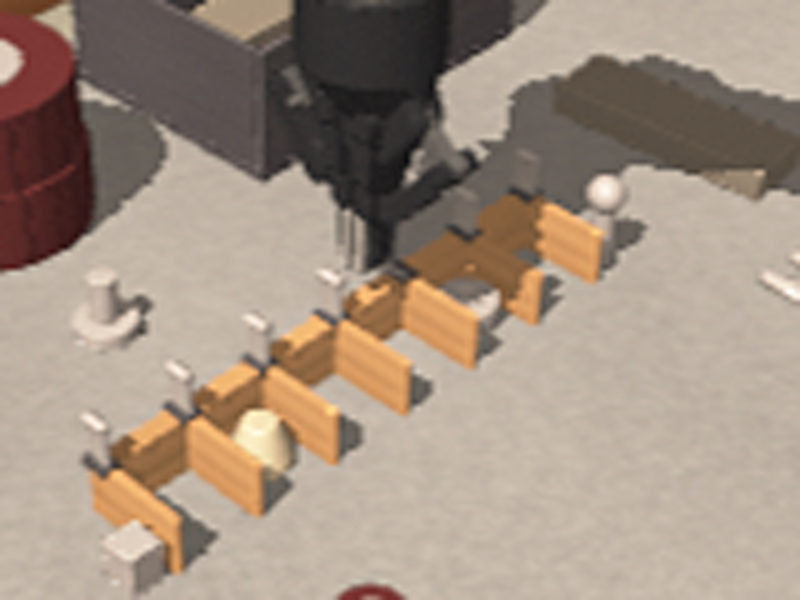

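Tongue 5 is bent under the fingertip at (390,270), with about 4.6 N in y. Tongue 4 at (330,275) is upright and untouched. I'll lift off and go round behind the wheel.

Request:
send_rows([
  [0,0,0,-0.15,0,0,0],
  [0,0,0,-0.4,0,0,0],
  [0,0,0,-0.67,0,0,0],
  [0,0,0,-0.67,0,0,0],
])

```text
clock: 7.28
tcp_pos: [0.5942, -0.0854, 0.1717]
orientation: [2.248, 2.183, 0.011]
contact_force: [1.6, -1.4, -1.2]
grip_width: -0.0002
```

Request:
send_rows([
  [0.24,0.67,-0.55,0,0,0,0],
  [0.24,0.67,-0.55,0,0,0,0],
  [0.24,0.67,-0.55,0,0,0,0],
  [0.24,0.67,-0.55,0,0,0,0],
  [0.24,0.67,-0.55,0,0,0,0],
])

```text
clock: 7.7
tcp_pos: [0.5091, 0.022, 0.1645]
orientation: [-2.245, -2.194, -0.0]
contact_force: [-0.2, -0.5, 0.0]
grip_width: 0.0205
```

Request:
send_rows([
  [0.24,0.67,-0.55,0,0,0,-0.085],
  [0.24,0.67,-0.55,0,0,0,-0.085],
  [0.24,0.67,-0.55,0,0,0,-0.085],
  [0.24,0.67,-0.55,0,0,0,-0.085],
  [0.24,0.67,-0.55,0,0,0,-0.085],
  [0.24,0.67,-0.55,0,0,0,-0.085],
  [0.24,0.67,-0.55,0,0,0,-0.085],
])

```text
clock: 8.28
tcp_pos: [0.4327, 0.1203, 0.165]
orientation: [1.944, 2.466, 0.001]
contact_force: [0.5, -0.3, 0.5]
grip_width: 0.0207
```

```bash
python3 - <<'E'
from h import *
d=snap("side","pics/e.png");a=snap("scene","pics/ea.png");o=r.get_obs();print(o["tcp_pos"],o["contact_force"],o["clock"],o["grip_width"],np.degrees(np.arctan2(*R.from_rotvec(o["orientation"]).as_matrix()[[1,0],1])))
i=cv2.imread("pics/e.png")[140:290,190:390];cv2.imwrite("pics/e3.png",cv2.resize(i,(800,600),interpolation=2))
E
```

```text
[0.43231303 0.12040836 0.16487157] [-0.45128127 -0.52299622  0.80016189] 8.3833 0.02070437789543962 13.49226749143171
```

View pics/e3.png

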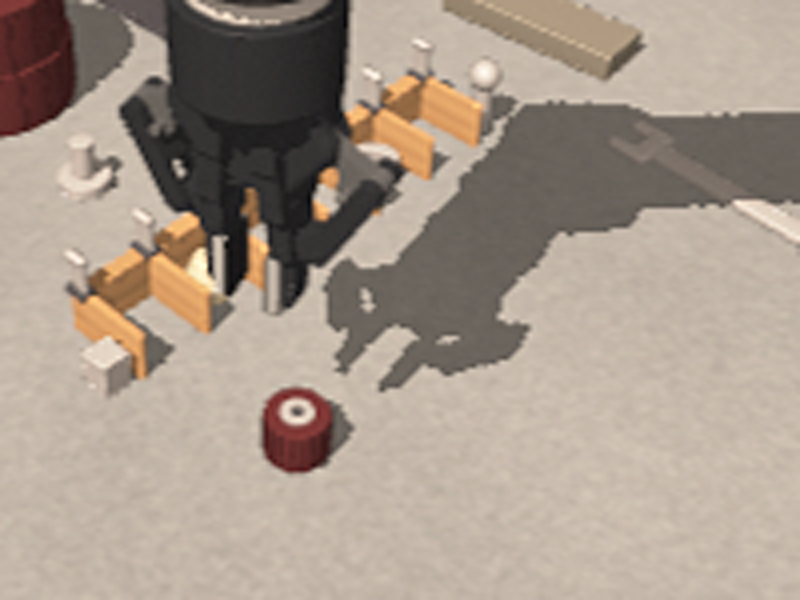

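Tongues 7 and 6 are upright again, and the wheel at (297,430) hasn't moved. Next I'll lower the hand and push sideways.

Request:
send_rows([
  [0.24,0,0,0.25,0,0,0],
  [0.24,0,0,0.5,0,0,0],
  [0.24,0,0,0.75,0,0,0],
  [0.24,0,0,0.9,0,0,0],
  [0.24,0,0,0.96,0,0,0],
  [0.24,0,0,0.96,0,0,0],
  [0.24,0,0,0.96,0,0,0],
])

```text
clock: 8.97
tcp_pos: [0.4319, 0.1214, 0.0212]
orientation: [1.942, 2.469, -0.0]
contact_force: [0.5, 0.1, 0.5]
grip_width: 0.0205
```

Request:
send_rows([
  [0.24,-0.03,0,0,0,0,0],
  [0.24,-0.06,0,0,0,0,0],
  [0.24,-0.09,0,0,0,0,0],
  [0.24,-0.12,0,0,0,0,0],
  [0.24,-0.15,0,0,0,0,0],
  [0.24,-0.18,0,0,0,0,0],
  [0.24,-0.22,0,0,0,0,0],
  [0.24,-0.26,0,0,0,0,0],
  [0.24,-0.3,0,0,0,0,0],
  [0.24,-0.34,0,0,0,0,0],
  [0.24,-0.38,0,0,0,0,0],
  [0.24,-0.42,0,0,0,0,0],
  [0.24,-0.46,0,0,0,0,0],
  [0.24,-0.5,0,0,0,0,0],
  [0.24,-0.54,0,0,0,0,0],
  [0.24,-0.58,0,0,0,0,0],
  [0.24,-0.62,0,0,0,0,0],
  [0.24,-0.66,0,0,0,0,0],
  [0.24,-0.7,0,0,0,0,0],
  [0.24,-0.73,0,0,0,0,0],
])

```text
clock: 10.63
tcp_pos: [0.4571, 0.015, 0.0207]
orientation: [1.941, 2.47, -0.0]
contact_force: [-0.4, 1.5, 1.2]
grip_width: 0.0203
```

```bash
python3 - <<'E'
from h import *
d=snap("side","pics/f.png");o=r.get_obs();print(o["tcp_pos"],o["contact_force"],o["clock"])
i=cv2.imread("pics/f.png")[140:290,190:390];cv2.imwrite("pics/f3.png",cv2.resize(i,(800,600),interpolation=2))
E
```

```text
[0.45727895 0.01412599 0.02080133] [ 0.46842152 -0.62471187 -0.64857631] 10.6833
```

View pics/f3.png

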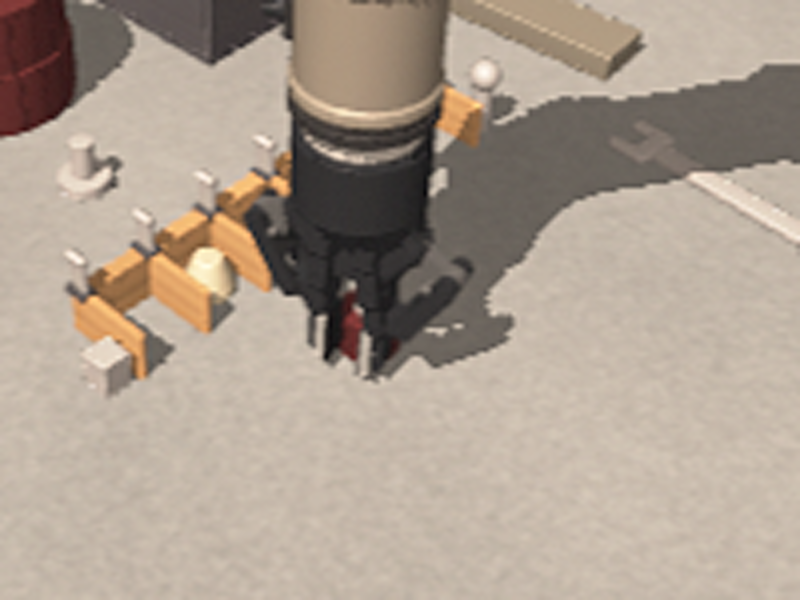

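The wheel sits in the cradle between the fingers at (352,330). I'll keep pushing, then back off and lift.

Request:
send_rows([
  [0.24,-0.03,0,0,0,0,0],
  [0.24,-0.07,0,0,0,0,0],
  [0.24,-0.11,0,0,0,0,0],
  [0.24,-0.15,0,0,0,0,0],
  [0.24,-0.19,0,0,0,0,0],
  [0.24,-0.23,0,0,0,0,0],
  [0.24,-0.27,0,0,0,0,0],
  [0.24,-0.31,0,0,0,0,0],
  [0.24,-0.35,0,0,0,0,0],
  [0.24,-0.39,0,0,0,0,0],
  [0.24,-0.42,0,0,0,0,0],
  [0.24,-0.44,0,0,0,0,0],
  [0.24,-0.45,0,0,0,0,0],
  [0.24,-0.455,0,0,0,0,0],
  [0.24,-0.455,0,0,0,0,0],
])

```text
clock: 11.93
tcp_pos: [0.4731, -0.0505, 0.0207]
orientation: [-1.94, -2.471, 0.0]
contact_force: [-0.8, -0.7, 0.4]
grip_width: 0.0209
```

Request:
send_rows([
  [0.24,0.1,0,0,0,0,0],
  [0.24,0.2,0,0,0,0,0],
  [0.24,0.2,0,-0.2,0,0,0],
  [0.24,0.2,0,-0.4,0,0,0],
  [0.24,0.4,0,-0.6,0,0,0],
  [0.24,0.7,0,-0.8,0,0,0],
  [0.24,0.9,0,-0.8,0,0,0],
  [0.24,0.9,0,-0.8,0,0,0],
])

```text
clock: 12.6
tcp_pos: [0.4408, 0.0893, 0.1425]
orientation: [-1.926, -2.481, -0.009]
contact_force: [0.2, -0.0, 0.3]
grip_width: 0.0201
```

```bash
cat > w.py <<'E'
from h import *
import sys
v=np.load("rack.npy")
res=[]
for n in("side","scene"):
  f="pics/%s_%s.png"%(n,sys.argv[1]);d=snap(n,f)
  h=cv2.cvtColor(cv2.imread(f),cv2.COLOR_BGR2HSV)
  m=cv2.inRange(h,(0,90,30),(8,255,255))|cv2.inRange(h,(170,90,30),(179,255,255))
  cts,_=cv2.findContours(m,cv2.RETR_EXTERNAL,cv2.CHAIN_APPROX_NONE)
  for c in cts:
    x,y,w,hh=cv2.boundingRect(c)
    p=ray(d,(x+(w-1)/2,y+(hh-1)/2),.015)
    if 60<cv2.contourArea(c)<700 and .35<p[0]<.65 and -.25<p[1]<.2:
      q=p[:2]-v[:2];cc,s=np.cos(v[2]),np.sin(v[2]);print(n,(x,y,w,hh),p[:2].round(4),"rack",(cc*q[0]+s*q[1]).round(4),(-s*q[0]+cc*q[1]).round(4))
o=r.get_obs();print(o["tcp_pos"],o["clock"],o["contact_force"],np.degrees(np.arctan2(*R.from_rotvec(o["orientation"]).as_matrix()[[1,0],1])))
E
python3 w.py 1
```

```text
side (287, 196, 15, 18) [ 0.4786 -0.0756] rack -0.082 -0.0231
[0.44082015 0.08309747 0.14109829] 12.7 [-0.42508242  0.06606676  0.20185768] 14.044208746505912
```

The wheel came to rest at about rack (-0.081, -0.024), in line with the third bay. I'll turn the hand and come in behind it.

Request:
send_rows([
  [0.08,-0.2,-0.06,0,0,0,-0.413],
  [0.08,-0.5,-0.15,0,0,0,-0.413],
  [0.08,-0.8,-0.25,0,0,0,-0.413],
  [0.08,-1,-0.307,0,0,0,-0.413],
  [0.08,-1,-0.307,0,0,0,-0.413],
  [0.08,-1,-0.307,0,0,0,-0.413],
  [0.08,-1,-0.307,0,0,0,-0.413],
  [0.08,-1,-0.307,0,0,0,-0.413],
  [0.08,-1,-0.307,0,0,0,-0.413],
  [0.08,-1,-0.307,0,0,0,-0.413],
  [0.08,-1,-0.307,0,0,0,-0.413],
  [0.08,-1,-0.307,0,0,0,-0.413],
  [0.08,-1,-0.307,0,0,0,-0.413],
  [0.08,-1,-0.307,0,0,0,-0.413],
  [0.08,-1,-0.307,0,0,0,-0.413],
])

```text
clock: 13.95
tcp_pos: [0.4317, -0.0764, 0.1405]
orientation: [-0.058, -3.141, 0.0]
contact_force: [0.9, 0.1, 0.7]
grip_width: 0.0067
```

```bash
python3 w.py 2
```

```text
side (287, 196, 15, 18) [ 0.4786 -0.0756] rack -0.082 -0.0231
[ 0.43186362 -0.07611193  0.14064134] 14.05 [ 0.61228732  0.03176944 -0.30094664] 87.97486395964835
```

Request:
send_rows([
  [0.08,0,0,0.25,0,0,0],
  [0.08,0,0,0.5,0,0,0],
  [0.08,0,0,0.7,0,0,0],
  [0.08,0,0,0.8,0,0,0],
  [0.08,0,0,0.8,0,0,0],
  [0.08,0,0,0.8,0,0,0],
])

```text
clock: 14.55
tcp_pos: [0.4315, -0.0761, 0.0204]
orientation: [-0.054, -3.139, 0.0]
contact_force: [-0.0, -0.4, 0.0]
grip_width: 0.0066
```

Request:
send_rows([
  [0.08,-0.03,0,0,0,0,0],
  [0.08,-0.06,0,0,0,0,0],
  [0.08,-0.09,0,0,0,0,0],
  [0.08,-0.12,0,0,0,0,0],
  [0.08,-0.15,0,0,0,0,0],
  [0.08,-0.18,0,0,0,0,0],
  [0.08,-0.21,0,0,0,0,0],
  [0.08,-0.24,0,0,0,0,0],
  [0.08,-0.27,0,0,0,0,0],
  [0.08,-0.3,0,0,0,0,0],
  [0.08,-0.33,0,0,0,0,0],
  [0.08,-0.36,0,0,0,0,0],
  [0.08,-0.39,0,0,0,0,0],
  [0.08,-0.42,0,0,0,0,0],
  [0.08,-0.45,0,0,0,0,0],
  [0.08,-0.46,0,0,0,0,0],
])

```text
clock: 15.88
tcp_pos: [0.5021, -0.0783, 0.0208]
orientation: [0.053, 3.14, -0.0]
contact_force: [-0.0, 0.0, 0.1]
grip_width: 0.0068
```

```bash
python3 w.py 3; python3 -c "
import cv2
a=cv2.resize(cv2.imread('pics/side_3.png')[140:290,200:360],(400,375),interpolation=2);b=cv2.resize(cv2.imread('pics/scene_3.png')[140:290,160:320],(400,375),interpolation=2)
cv2.imwrite('pics/g.png',cv2.hconcat([a,b]))"
```

```text
side (272, 189, 12, 14) [ 0.531 -0.073] rack -0.0297 -0.0191
scene (222, 217, 17, 17) [ 0.5338 -0.08  ] rack -0.0266 -0.026
[ 0.50157789 -0.07830817  0.02076857] 15.9833 [-0.07925618 -0.41738612  0.76172892] 88.06186688423097
```

View pics/g.png

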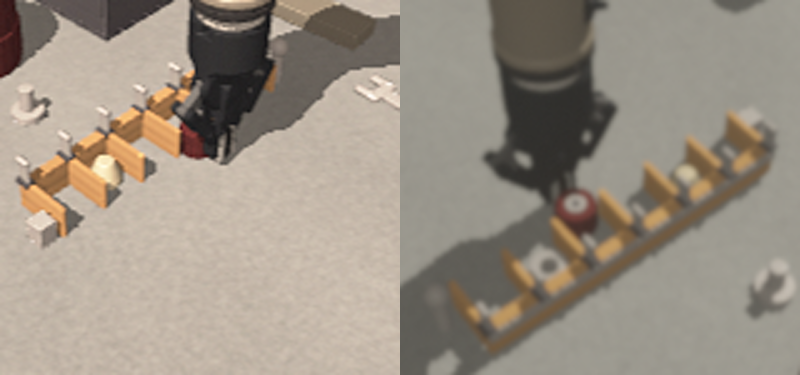

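The wheel is entering the third bay, the one next to the collar's bay, and it's roughly centred. I'll push it home gently.

Request:
send_rows([
  [0.08,-0.02,0,0,0,0,0],
  [0.08,-0.04,0,0,0,0,0],
  [0.08,-0.06,0,0,0,0,0],
  [0.08,-0.08,0,0,0,0,0],
  [0.08,-0.1,0,0,0,0,0],
  [0.08,-0.12,0,0,0,0,0],
  [0.08,-0.14,0,0,0,0,0],
  [0.08,-0.16,0,0,0,0,0],
  [0.08,-0.18,0,0,0,0,0],
  [0.08,-0.2,0,0,0,0,0],
  [0.08,-0.21,0,0,0,0,0],
  [0.08,-0.21,0,0,0,0,0],
])

```text
clock: 16.98
tcp_pos: [0.5329, -0.0794, 0.0208]
orientation: [0.053, 3.141, -0.0]
contact_force: [0.5, 0.1, 0.2]
grip_width: 0.0066
```

Request:
send_rows([
  [0.08,-0.007,0,0,0,0,0],
  [0.08,-0.014,0,0,0,0,0],
  [0.08,-0.02,0,0,0,0,0],
  [0.08,-0.02,0,0,0,0,0],
])

```text
clock: 17.32
tcp_pos: [0.5355, -0.0795, 0.0208]
orientation: [0.053, 3.141, 0.0]
contact_force: [-1.1, 0.3, 0.6]
grip_width: 0.0068
```

Request:
send_rows([
  [0.08,-0.007,0,0,0,0,0],
  [0.08,-0.014,0,0,0,0,0],
  [0.08,-0.02,0,0,0,0,0],
  [0.08,-0.02,0,0,0,0,0],
])

```text
clock: 17.65
tcp_pos: [0.5358, -0.0795, 0.0203]
orientation: [-0.054, -3.136, -0.001]
contact_force: [-7.1, 1.0, 5.9]
grip_width: 0.0067
```

7 N at the expected depth suggests the wheel is against the wall. I'll back off, lift and check.

Request:
send_rows([
  [0.08,0.1,0,0,0,0,0],
  [0.08,0.25,0,0,0,0,0],
  [0.08,0.4,0,-0.1,0,0,0],
  [0.08,0.5,0,-0.4,0,0,0],
  [0.08,0.5,0,-0.7,0,0,0],
  [0.08,0.5,0,-1,0,0,0],
  [0.08,0.5,0,-1,0,0,0],
])

```text
clock: 18.23
tcp_pos: [0.4663, -0.0777, 0.1762]
orientation: [0.055, 3.132, 0.001]
contact_force: [0.3, -0.0, -0.1]
grip_width: 0.007
```

Request:
send_rows([
  [0.08,0,-1,0,0,0,0],
  [0.08,0,-1,0,0,0,0],
  [0.08,0,-1,0,0,0,0],
  [0.08,0,-1,0,0,0,0],
  [0.08,0,-1,0,0,0,0],
  [0.08,0,-1,0,0,0,0],
])

```text
clock: 18.73
tcp_pos: [0.4582, -0.2287, 0.1709]
orientation: [0.059, 3.14, -0.001]
contact_force: [0.7, 1.3, -0.9]
grip_width: 0.0067
```

```bash
python3 w.py 4; python3 -c "
import cv2
a=cv2.resize(cv2.imread('pics/side_4.png')[140:240,200:320],(400,333),interpolation=2);b=cv2.resize(cv2.imread('pics/scene_4.png')[170:280,170:302],(400,333),interpolation=2)
cv2.imwrite('pics/i.png',cv2.hconcat([a,b]))"
```

```text
side (263, 180, 14, 17) [ 0.5659 -0.0812] rack 0.0055 -0.0264
[ 0.4585813  -0.22600492  0.17058954] 18.8333 [-0.5922157   0.24153012 -0.96070614] 88.10180638466414
```

View pics/i.png

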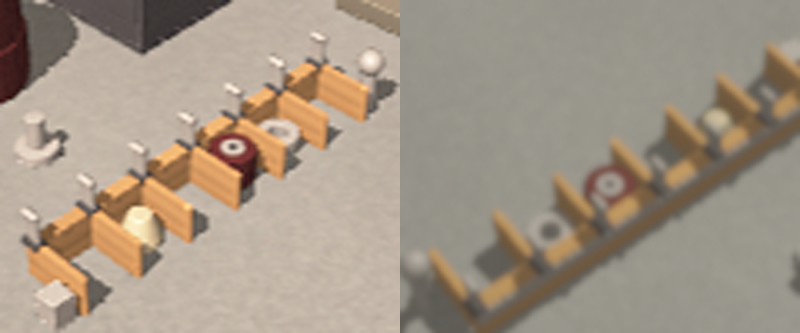

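The wheel stands upright in the third bay at about rack (+0.0055, -0.026), against the wall. All seven tongues are upright and the neighbouring parts look undisturbed.

```bash
python3 -c "
from bench import r
print(r.hand_in())"
```

```text
the job is handed in; nothing more can be done
None
```

The job is done and handed in at about 19 s on the robot's clock; `hand_in()` gives no verdict.

**What I did:** The ball-topped post is at the rack's -y end, the robot's right. I ran the closed fingertip along the rail from there over tongues 7, 6 and 5. I stopped in the third gap with tongue 5 bent under the fingertip and tongue 4 untouched, then lifted off. I then slid the wheel flat along the bench, first sideways and then forward, into the bay at y = -26 mm until it met the rear wall with about 7 N.

**Last checks:**
- **Wheel position:** the side camera puts the wheel at rack (+5.5, -26.4) mm; the ideal is (+6, -26).
- **Rest of the scene:** in the final pictures the wheel is upright and all seven tongues are upright. The felt cone, collar and arbor look unmoved. I did not measure the other bench items, but nothing came near them.

**Doubts:**
- The two cameras disagreed by 3 to 7 mm, so I used an average of both for the rack position.
- The scene-camera mask did not pick out the wheel in the last check, so that position rests on one camera. The scene picture agrees by eye.
- Tongue lean was judged from pictures and force, and I took no picture while tongues 7 and 6 were bent.

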